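# Lock a tile into the carving jig with the straightedge and screw clamp

### The job

Lock the clay tile into the carving jig: fetch the aluminium straightedge out of the little wooden shelf box, lay it flat on the jig's board flush along the free edge of the tile with its bare end reaching through under the screw clamp, and screw the clamp's knob down until its sprung foot presses firmly on the straightedge. The tile must stay in its place in the jig, and the cup and the vase must be left where they stand.

Things in the scene. Friction and masses are not known exactly. Their poses are not given: they have to be found in the camera images.
- straightedge: Loose straightedge, 0.22 to 0.45 kg: flat aluminium bar 200 long (x), 40 wide (y), 10 mm thick, with a wooden grip rib on top near one end. Origin: centre of the bar's underside, z up. Starts flat on the table, back part and grip under the shelf box's roof, the last 90 to 100 mm (bare end) sticking out of its open front. Draw it out by the bare end, let go, take it again by the grip.
- se_tip (a point): Middle of the straightedge's bare end face (x = +100 mm from its origin, half way up). Plain bar from here back to x = -15. This end goes through under the clamp; a hand holding the bar here does not fit through.
- se_grip (a point): In the straightedge's wooden grip rib, 37 mm above the bar's underside, at x = -40 mm. The rib is 70 long (x -85 to -15), 24 wide (y), its top 50 mm above the bar's underside: too tall to go under the clamp. The whole balances near x = -20. Grip it across its 24 mm.
- shelf_box: Fixed small wooden shelf box, open at its +x side. Origin: centre of its footprint on the table. 120 deep (x -60 to +60 mm), 160 wide (y), inside 140 wide and 74 high; roof 74 to 84 mm above the table, with two tiles stacked on it up to 104 mm. Back wall at x = -60 to -50.
- jig: Fixed carving jig. Origin at table height under its middle; z up. Plywood board 12 mm thick, x -125 to +135, y -105 to +105 mm. The tile lies on it between a fence (y -100 to -82, top 28 mm above the table) and the straightedge's place, and between two end cleats (8 mm above the board, y -80 to -10, x beyond -62 and +52). The clamp stands at the +x end.
- bar_place (a point): Fixed to the jig, on the board's top (jig x +30, y +50 mm): where the straightedge's origin is when well laid, its x along the jig's x, bare tip to +x. Up to 25 mm off along x does no harm; across, the tile's edge decides.
- clamp_gate (a point): Fixed to the jig, on the board's top under the screw axis (jig x +95, y +50 mm). The clamp is a steel portal, x +81 to +109: pillars at y 0 to 16 and 84 to 100 (68 mm clear between), cross-beam underside 52 and top 70 mm above the table. The straightedge enters lengthwise from the -x side.
- tile: Loose unglazed clay tile 110 x 110 x 10 mm, about 0.3 kg, lying on the jig board with its centre at about x = -5, y = -26.5 mm of the jig, parallel to it; its -y edge against the fence (to about 0.5 mm), +y edge free. Origin: centre of its underside.
- tile_edge_a (a point): Point on the tile's free (+y) edge face, half way up, 50 mm to the -x side of its middle.
- tile_edge_b (a point): Point on the tile's free (+y) edge face, half way up, 50 mm to the +x side of its middle (nearer the clamp).
- knob (a joint): Turn of the clamp's knob, rad: 0 fully raised, grows clockwise seen from above, harmless dead stop at 3.6. Starts at 0.3 to 1.0. Steep screw: knob, spindle and foot sink together 6 mm per rad, so the grasp must sink too; it takes two or more grasps. Friction 0.12 N m; stays where left. The foot meets a straightedge lying on the board at about 2.33.
- knob_grip (a point): On the screw axis, 32 mm above the knob's underside, 16 below its top. The knob is a black upright bar 64 long (this point's x), 16 thick (y), to be gripped across the 16 mm, on a disc 38 mm across and 7 thick; 48 mm tall in all. Its underside is 96 mm above the table at joint value 0. The bar is along the jig's x at joint value 0.
- clamp_foot: Round black rubber foot 26 mm across, 8 mm thick, on the lower end of the screw. Origin: centre of its underside, 38 mm above the table (26 mm above the board) at joint value 0. It does not turn; it is sprung: presses 2.6 N as soon as it touches and 1.3 N more per mm of further travel (about 12 N at the stop).
- cup: Loose unglazed cup, 72 mm wide, 75 mm tall; bystander. Origin: centre of its foot.
- vase: Loose white vase, 92 mm wide, 130 mm tall; bystander. Origin: centre of its foot.
Things that resemble listed ones, but are neither listed nor needed, are in the scene too. There is more than one size of the straightedge; the job needs the larger. There is more than one size of the tile; the job needs the smaller.

How it is judged (in metres and radians):
On the way:
1. the straightedge lies along the tile with its bare end under the clamp's foot (x of straightedge in the frame of jig between 0.005 and 0.1 m and z of straightedge in the frame of jig below 0.018 m and angle between the x axis of straightedge and the x axis of tile, either way round below 0.12 rad and y of straightedge in the frame of jig below 0.063 m), for 0.2 s.
At the end, for the whole second after the job is handed in: Foot presses the straightedge with over 4 N; straightedge flat on the jig board, at most 3 mm off the tile's edge at both edge points, tip at least 10 mm past the screw axis; tile flat between the cleats, at most 5 mm off its start towards the straightedge; all at rest (contact force between clamp_foot and straightedge above 4 N and y of each of tile_edge_a, tile_edge_b in the frame of straightedge above -0.023 m and x of clamp_foot in the frame of straightedge below 0.09 m and angle between straightedge's own z axis and vertical below 0.04 rad and z of straightedge in the frame of jig below 0.0145 m and x of tile in the frame of jig between -0.014 and 0.004 m and y of tile in the frame of jig below -0.0215 m and z of tile in the frame of jig below 0.015 m and linear speed of straightedge below 0.01 m/s); the robot touches nothing.
It fails at once if the cup is moved more than 30 mm or tipped (distance of cup from where it was at the start of the episode above 0.03 m or angle between cup's own z axis and vertical above 0.5 rad).
It fails at once if the vase is moved more than 30 mm or tipped (distance of vase from where it was at the start of the episode above 0.03 m or angle between vase's own z axis and vertical above 0.5 rad).
It also fails if it takes over 64 s, if anything falls off the work surface, if the arm or the gripper's body presses on something with over 40 N, if the wrist force passes 120 N, or if a joint passes its speed limit or range.

### The arm

A 7-joint arm with a two-finger parallel gripper is mounted at the origin on the work surface. World frame = base frame: x ahead of the robot, y to its left, z up, the work surface at z = 0. Lengths are in mm, angles in rad, forces in N, time in s.
With the tool pointing down it reaches from about 400 to 900 mm from the base axis. Payload 5.6 kg.
Tool frame: the origin (TCP) lies midway between the tips of the shut fingers; the grasp point (between the pads) lies 19 mm behind it; x points along the fingers, y is the direction in which the jaws open and shut, and the axes are right-handed (so a half turn about x gives the same grasp; the last joint's range is limited). The gripper opens to 92 mm and grips with 3 to 60 N. Pads are 20 mm wide; open, the fingers measure 128 mm over their backs; the gripper's body (75 mm by 189 mm) begins 69 mm behind the grasp point.
Start: joints at [1.246, 0.468, -0.012, 1.603, 0.006, 1.071, -0.056], TCP at [180.713, -624.381, 214.592] pointing down, gripper open.
Joint ranges: [-2.53, 2.53], [-0.31, 2.02], [-1.57, 1.55], [0.28, 2.44], [-1.29, 4.43], [0.15, 1.84], [-2.92, 2.92]. Speed limits (rad/s): [2.57, 2.57, 3.14, 3.14, 3.14, 3.14, 3.14].

### API

Orientations are given as a rotation vector (axis times angle).
In Python, from cell import robot, grip, kin, viewer gives the robot as it stands. Calls block until the motion is done:
- robot.movep(position, orientation): joint-space move of the TCP to a pose.
- robot.servo_line(position, feed=150, rotation=None): straight line of the TCP; rotation=None keeps the orientation; feed is the mean speed in mm/s.
- robot.goto_joints(angles): joint-space move.
- grip(opening, newtons=None): opening from 0.0 (shut) to 1.0 (fully open); newtons is the grip in N (None keeps the last); returns when the fingers have stopped.
- robot.hold(seconds).
- kin.ik(position, orientation): joint angles nearest the present ones, or None.
- robot.observe(): the state.
- viewer.read_camera(name): name is "side" or "top"; returns the picture (420x560x3 uint8, red, green, blue); there is no depth.
- viewer.camera_info(name): a dict with "camera_matrix" (3x3 intrinsics, pixels), "k1" (the pictures are not rectified: a ray, as slopes to the right and down, at radius r is drawn at 1 + k1 r^2 times it, then the intrinsics apply), "R" (3x3) and "t" (3): a world point X has camera coordinates R X + t. Camera axes: x right, y down, z forward; pixel columns grow to the right and rows downward; lengths in mm; the calibration is good to about 2 mm. A picture is of the moment at which its call begins. camera_info takes no time and is no camera call.
A pose or a line that the arm cannot do raises robot.IKError and nothing moves.
- robot.job_done(): hands the job in, once; it reports no verdict.
Trained networks look in the newest picture that a camera, given by its name, has taken for a name from the list of things; names that differ only in an ending like _2 or _b are one class to them, and where a whole thing is asked for, a point or a joint stands for the part that bears it (a point fixed in the world has none). Each returns a list of dicts, best first, with "confidence" (0 to 1); they miss things now and then, are a little off and sometimes report something else, mostly with a low value. They report only what shows in the picture. A call takes as long as a camera call. They do not tell look-alikes from the thing itself.
- viewer.silhouettes(name, camera): "mask" (420x560 bool, what is visible of it).
- viewer.pinpoint(name, camera): "at" ([x, y, z] in mm, in the coordinates of the camera as it stood for that picture, good to about 4 mm: a listed point, or the origin of a listed thing).
The state is a dict: "t": time; "joints": joint angles; "joint_velocities": joint speeds; "joint_torque": joint torques, N m; "tcp_pos": TCP position; "tcp_rot": TCP orientation; "contact_force": force on the tool from outside, world axes, zero at the start; "wrist_torque": the same for the moment, N m; "grip_width": opening from 0.0 (shut) to 1.0 (fully open).
Only numpy, scipy, OpenCV 4.12 (cv2) and the standard library are available. Lean on these libraries where they do the work, as an engineer would, in place of code of your own. Each camera call takes 0.05 s, during which the arm holds its last target. There are 200 camera calls.

## Working session

There is one attempt and no reset: what is moved stays moved. The work goes in short steps, each a Python script; the robot and the scene stay as the last script left them, time stands still between calls to the robot, and variables do not carry over. Pictures are saved under pics/ and viewed, about 8 in all and at most 12, crops included, and the job is handed in when it is done.

```bash
ls; mkdir -p pics; python3 - <<'E'
from cell import robot, grip, kin, viewer
import cv2, numpy as np
o=robot.observe(); print(o['t'],o['tcp_pos'],o['tcp_rot'],o['grip_width'])
for c in ('side','top'):
    im=viewer.read_camera(c); cv2.imwrite(f'pics/{c}0.png',im[:,:,::-1])
    i=viewer.camera_info(c); R=np.array(i['R']);t=np.array(i['t']); print(c,i, 'pos',-R.T@t)
    for n in ['straightedge','se_tip','se_grip','shelf_box','jig','bar_place','clamp_gate','tile','tile_edge_a','tile_edge_b','knob','knob_grip','clamp_foot','cup','vase']:
        try:
            for d in viewer.pinpoint(n,c):
                X=np.array(d['at']);w=R.T@(X-t); r=X[:2]/X[2]; r=r*(1+i['k1']*(r@r)); p=np.array(i['camera_matrix'])@[*r,1]
                print(n,round(d['confidence'],2),w.round(0),p[:2].round(0))
        except Exception as e: print(n,e)
E
```

```text
pics
0.0 [ 180.52389791 -623.80091419  213.63601855] [ 2.07076578  0.29557878 -2.07156476] 0.9980275406690093
side {'camera_matrix': array([[431.14701808,   0.        , 281.43233205],
       [  0.        , 431.14701808, 208.68558626],
       [  0.        ,   0.        ,   1.        ]]), 'k1': 0.013464937584668449, 'R': array([[-0.97072125, -0.23951684,  0.01821925],
       [-0.19922518,  0.76040646, -0.61813537],
       [ 0.1341998 , -0.60366687, -0.7858605 ]]), 't': array([ 615.07194357,  152.12479248, 1056.82085764])} pos [485.54534938 669.61115623 913.3413308 ]
straightedge 0.89 [ 663. -283.    2.] [294. 144.]
straightedge 0.78 [ 500. -313.    1.] [349. 147.]
se_tip 0.8 [ 502. -212.    6.] [343. 170.]
se_tip 0.77 [ 612. -321.    3.] [313. 139.]
se_grip 0.83 [ 495. -360.   39.] [354. 128.]
se_grip 0.76 [ 682. -264.   25.] [287. 142.]
shelf_box 0.91 [ 485. -368.    6.] [357. 135.]
jig 0.75 [570. 181.  -0.] [289. 283.]
bar_place 0.79 [520. 212.   9.] [307. 298.]
bar_place 0.56 [522. 282.  12.] [300. 325.]
bar_place 0.44 [ 482. -368.    6.] [357. 135.]
bar_place 0.32 [ 749. -134.    3
[... 2095 characters left out ...]
. 226.  17.] [232. 248.]
tile_edge_a 0.72 [676. 362.   9.] [188. 205.]
tile_edge_a 0.52 [ 496. -317.    1.] [412. 257.]
tile_edge_b 0.88 [597. 470.   4.] [154. 231.]
tile_edge_b 0.8 [536. 130.  22.] [263. 247.]
tile_edge_b 0.79 [537. 226.  17.] [232. 248.]
tile_edge_b 0.72 [676. 362.   9.] [188. 205.]
tile_edge_b 0.52 [ 496. -317.    1.] [412. 257.]
knob it knows: bar_place, clamp_foot, clamp_gate, cup, jig, knob_grip, se_grip, se_tip, shelf_box, straightedge, tile, tile_edge, vase
knob_grip 0.58 [522. 279. 126.] [207. 251.]
clamp_foot 0.71 [537. 226.  18.] [232. 248.]
clamp_foot 0.39 [523. 281. 124.] [206. 251.]
cup 0.94 [ 750. -130.   -1.] [346. 177.]
vase 0.67 [777. -25.   3.] [312. 169.]
```

```bash
python3 - <<'E'
import cv2,numpy as np
a=cv2.imread('pics/side0.png');b=cv2.imread('pics/top0.png')
c1=cv2.resize(a[95:425,190:430],None,fx=1.66,fy=1.66,interpolation=cv2.INTER_CUBIC)
c2=cv2.resize(b[150:290,130:470],None,fx=2.3,fy=2.3,interpolation=cv2.INTER_CUBIC)
cv2.imwrite('pics/c_side.png',c1);cv2.imwrite('pics/c_top.png',c2);print(c1.shape,c2.shape)
E
```

```text
(540, 398, 3) (322, 782, 3)
```

View pics/c_side.png

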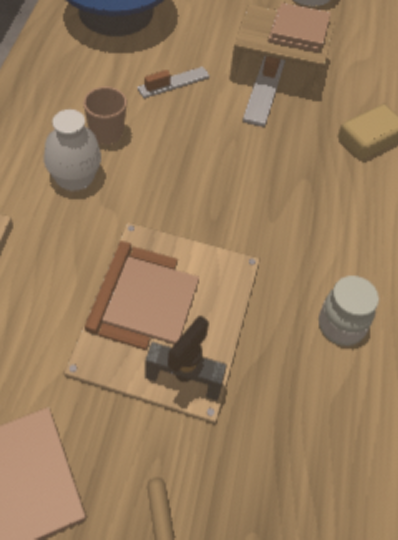

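View pics/c_top.png

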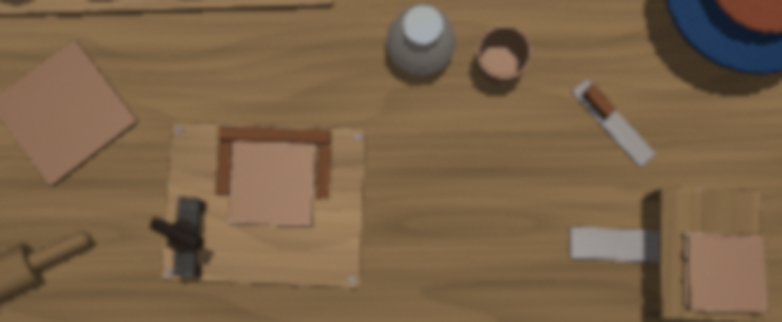

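The pictures show two straightedges: the large one is in the shelf box (top crop 570–660, 243; side crop 262, 95), the small one lies loose (top crop 620, 125). The one in the box fits. There are also two tiles: the small one is in the jig (top crop 272, 183), the big one loose (65, 110). The one in the jig fits. The knob bar is turned about 0.4 rad clockwise. Next I'll measure with the silhouettes.

```bash
cat > h.py <<'E'
from cell import robot, grip, kin, viewer
import cv2, numpy as np
from scipy.optimize import least_squares
from scipy.spatial.transform import Rotation as Ro
def cam(c):
    i=viewer.camera_info(c); return np.array(i['camera_matrix']),i['k1'],np.array(i['R']),np.array(i['t'])
def proj(c,X):
    K,k,R,t=cam(c); Y=np.atleast_2d(X)@R.T+t; r=Y[:,:2]/Y[:,2:]; r=r*(1+k*(r**2).sum(1,keepdims=True)); return r*K[0,0]+K[:2,2]
def plane(c,px,z):
    K,k,R,t=cam(c); px=np.atleast_2d(np.float64(px))
    u=cv2.undistortPoints(px.reshape(-1,1,2),K,np.array([k,0,0,0,0.])).reshape(-1,2)
    d=np.c_[u,np.ones(len(u))]@R; o=-R.T@t; return o+d*((z-o[2])/d[:,2:])
def pin(n,c):
    K,k,R,t=cam(c); return [(d['confidence'],R.T@(np.array(d['at'])-t)) for d in viewer.pinpoint(n,c)]
def masks(n,c): return [(d['confidence'],np.array(d['mask'])) for d in viewer.silhouettes(n,c)]
def rect(mask,c,z):
    """outline projected to height z -> min area rect (centre,size,yaw of long side)"""
    cs,_=cv2.findContours(mask.astype(np.uint8),cv2.RETR_EXTERNAL,cv2.CHAIN_APPROX_NONE)
    q=max(cs,key=cv2.contourArea).reshape(-1,2)
    return cv2.minAreaRect(plane(c,q,z)[:,:2].astype(np.float32))
def down(yaw):
    """tool down (x=-z), tool y (jaws) at world heading yaw"""
    x=np.array([0,0,-1.]);y=np.array([np.cos(yaw),np.sin(yaw),0]);return Ro.from_matrix(np.c_[x,y,np.cross(x,y)]).as_rotvec()
E
python3 - <<'E'
from h import *
for c in ('side','top'):
    viewer.read_camera(c)
    for n,z in [('straightedge',10),('tile',22),('jig',12),('knob_grip',140)]:
        for cf,m in masks(n,c):
            v,u=np.nonzero(m); np.save(f'm_{c}_{n}_{int(u.mean())}.npy',m)
            (x,y),(w,h),a=rect(m,c,z); print(c,n,round(cf,2),int(m.sum()),(int(u.mean()),int(v.mean())),np.round([x,y,w,h,a],1))
R=Ro.from_rotvec(robot.observe()['tcp_rot']).as_matrix(); print(R.round(2))
E
```

```text
side straightedge 0.68 507 (348, 149) [ 498.5 -299.6  178.    38.1   85.7]
side straightedge 0.61 433 (292, 143) [ 666.8 -282.   136.2   53.6   36.8]
side tile 0.91 2046 (280, 275) [591.7 176.6 117.  114.6  84.8]
side tile 0.79 5100 (196, 384) [695.1 460.1 145.3 147.8  36.3]
side tile 0.26 496 (303, 302) [522.9 230.9  89.9  41.1  71.7]
side jig 0.58 6875 (292, 292) [565.8 187.6 262.2 210.2  85.9]
side knob_grip 0.67 485 (303, 302) [516.9 289.8  76.6  34.9  67. ]
side knob_grip 0.41 574 (348, 149) [ 496.1 -159.9  156.9   36.    86.2]
top straightedge 0.84 423 (395, 202) [ 662.7 -277.9  137.1   30.3   39. ]
top straightedge 0.68 530 (396, 255) [ 501.5 -269.5  116.1   40.2   86. ]
top tile 0.93 2139 (157, 198) [695.9 453.4 145.  144.9  36.3]
top tile 0.88 1293 (247, 229) [592.4 176.4 109.2 111.7  86.9]
top jig 0.56 4693 (243, 241) [566.6 193.6 274.9 214.3  85.9]
top knob_grip 0.71 194 (206, 250) [521.3 280.3  60.9  31.3  82.7]
[[ 0.    0.28 -0.96]
 [-0.   -0.96 -0.28]
 [-1.    0.    0.  ]]
```

```bash
python3 - <<'E'
from h import *
a=np.radians(86); ex=np.array([np.cos(a),np.sin(a),0]); ey=np.array([-ex[1],ex[0],0])
for nm,p in [('draw',[503,-237,3]),('drawn',[512,-107,3]),('grip',[505,-222,18]),('pre',[520,90,33]),('place',[513,175,33]),]:
    for y in (a-np.pi/2,a+np.pi/2):
        q=kin.ik(np.array(p,float),down(y)); print(nm,round(y,2),None if q is None else np.round(q,2))
for d in (-.4,-1,-1.6,-2,-2.6,-3.3): 
    for k in (.5,-.5,1.5):
        q=kin.ik(np.array([522.5,280.5,105]),down(a+d+k*np.pi)); print('knob',d,k,None if q is None else np.round(q,2))
# knob angle fit
ax=np.array([522.3,280.7,0])
def box(q,x,y,z0,z1):
    z=96-6*q; h=a-q; e=np.array([np.cos(h),np.sin(h),0]);f=np.array([-e[1],e[0],0])
    return np.array([ax+s*x*e+t*y*f+[0,0,z+zz] for s in(-1,1) for t in(-1,1) for zz in(z0,z1)])
def sil(c,q):
    m=np.zeros((420,560),np.uint8)
    th=np.linspace(0,2*np.pi,24)
    disc=np.array([ax+[19*np.cos(t),19*np.sin(t),96-6*q+zz] for t in th for zz in(0,7)])
    for P in (box(q,32,8,7,48),disc):
        cv2.fillConvexPoly(m,cv2.convexHull(proj(c,P).round().astype(np.int32)),1)
    return m>0
for c,f in (('side','m_side_knob_grip_303.npy'),('top','m_top_knob_grip_206.npy')):
    M=np.load(f); s=[(round((sil(c,q)&M).sum()/(sil(c,q)|M).sum(),3),round(q,2)) for q in np.arange(0.,1.2,.1)]; print(c,s)
E
```

```text
draw -0.07 [ 0.69  0.66 -0.4   1.94  0.42  0.63 -0.05]
draw 3.07 [ 0.21  0.62  0.22  1.97 -0.24  0.57 -2.62]
drawn -0.07 [ 0.53  0.64 -0.49  2.01  0.52  0.61 -0.37]
drawn 3.07 [ 0.02  0.58  0.15  2.05 -0.17  0.53 -2.92]
grip -0.07 [ 0.69  0.64 -0.43  1.94  0.42  0.65 -0.07]
grip 3.07 [ 0.19  0.59  0.21  1.98 -0.21  0.6  -2.67]
pre -0.07 [ 0.25  0.63 -0.62  1.99  0.56  0.7  -0.79]
pre 3.07 [ 0.67  1.11 -1.34  1.97  1.21  1.2   1.9 ]
place -0.07 [ 0.25  0.74 -0.84  1.94  0.77  0.81 -1.1 ]
place 3.07 [ 0.5   1.12 -1.34  1.93  1.21  1.22  1.76]
knob -0.4 0.5 [ 0.29  1.01 -1.33  1.78  1.04  1.26  1.34]
knob -0.4 -0.5 [ 0.03  0.66 -0.79  1.79  0.57  0.93 -1.48]
knob -0.4 1.5 [ 0.03  0.66 -0.79  1.79  0.57  0.93 -1.48]
knob -1 0.5 [ 0.21  0.83 -1.11  1.78  0.85  1.09  0.86]
knob -1 -0.5 [-0.02  0.63 -0.71  1.8   0.51  0.91 -2.03]
knob -1 1.5 [-0.02  0.63 -0.71  1.8   0.51  0.91 -2.03]
knob -1.6 0.5 [ 0.2   0.82 -1.09  1.78  0.82  1.07  0.28]
knob -1.6 -0.5 [ 0.05  0.67 -0.82  1.79  0.59  0.94 -2.7 ]
knob -1.6 1.5 [ 0.05  0.67 -0.82  1.79  0.59  0.94 -2.7 ]
knob -2 0.5 [ 0.2   0.81 -1.08  1.
[... 704 characters left out ...]
loat64(0.5)), (np.float64(0.714), np.float64(0.6)), (np.float64(0.653), np.float64(0.7)), (np.float64(0.613), np.float64(0.8)), (np.float64(0.561), np.float64(0.9)), (np.float64(0.536), np.float64(1.0)), (np.float64(0.504), np.float64(1.1))]
top [(np.float64(0.631), np.float64(0.0)), (np.float64(0.653), np.float64(0.1)), (np.float64(0.71), np.float64(0.2)), (np.float64(0.722), np.float64(0.3)), (np.float64(0.715), np.float64(0.4)), (np.float64(0.71), np.float64(0.5)), (np.float64(0.675), np.float64(0.6)), (np.float64(0.634), np.float64(0.7)), (np.float64(0.562), np.float64(0.8)), (np.float64(0.535), np.float64(0.9)), (np.float64(0.505), np.float64(1.0)), (np.float64(0.486), np.float64(1.1))]
```

```bash
python3 - <<'E'
from h import *
a=np.radians(86); ex=np.array([np.cos(a),np.sin(a),0])
r=down(a-np.pi/2); P=np.array([503.2,-237,4.])
robot.movep(P+[0,0,70],r); robot.servo_line(P,100)
print(robot.observe()['contact_force'].round(1))
grip(0.3,35); o=robot.observe(); print('w',o['grip_width']*92,o['tcp_pos'],o['contact_force'].round(1))
robot.servo_line(P+130*ex,100); o=robot.observe(); print(o['tcp_pos'],o['contact_force'].round(1),o['grip_width']*92)
grip(1.0); robot.servo_line(P+130*ex+[0,0,110],150)
o=robot.observe(); print('t',o['t'])
# get out of the view of the bar
robot.movep(P+130*ex+[0,140,150],r)
for c in ('side','top'):
    im=viewer.read_camera(c); cv2.imwrite(f'pics/{c}1.png',im[:,:,::-1])
    for n in ('se_grip','se_tip','straightedge'):
        for cf,w in pin(n,c): print(c,n,round(cf,2),w.round(1))
    for cf,m in masks('straightedge',c):
        v,u=np.nonzero(m);print(c,round(cf,2),int(m.sum()),int(u.mean()),int(v.mean()),rect(m,c,10))
a=cv2.imread('pics/side1.png')[80:330,180:460];cv2.imwrite('pics/v1.png',cv2.resize(a,None,fx=2.2,fy=2.2))
E
```

```text
[-0.  -0.4 -0.1]
w 39.35107367986303 [ 503.19908711 -237.0405184     4.03190615] [-0.5  0.5  0.3]
[ 512.36530997 -107.48471059    4.02101781] [0.3 1.2 0.4] 39.681596536176016
t 8.8083
side se_grip 0.63 [ 685.6 -263.2   26.9]
side se_tip 0.79 [514.2 -84.    7.2]
side se_tip 0.64 [ 612.1 -319.8    2.4]
side straightedge 0.87 [ 507.2 -188.2    4.5]
side straightedge 0.8 [ 661.2 -284.4    2.2]
side 0.64 363 335 188 ((511.1568603515625, -123.51673889160156), (84.40851593017578, 39.021114349365234), 86.1701431274414)
side 0.62 341 290 143 ((689.7865600585938, -265.7587890625), (81.30844116210938, 53.19026184082031), 39.998191833496094)
top se_grip 0.89 [ 499.9 -225.5   37.5]
top se_grip 0.56 [ 686.9 -266.4   28.6]
top se_tip 0.65 [511.5 -83.4   4.5]
top se_tip 0.63 [ 608.4 -322.4    3.5]
top se_tip 0.59 [536.5 225.8  20.1]
top straightedge 0.8 [ 667.9 -281.9    3.7]
top straightedge 0.77 [ 5.067e+02 -1.834e+02  4.000e-01]
top 0.85 907 367 254 ((507.5230712890625, -183.15086364746094), (200.53036499023438, 40.44740676879883), 85.86201477050781)
top 0.58 403 395 202 ((662.5277099609375, -278.15484619140625), (133.12741088867188, 30.223155975341797), 38.67267608642578)
```

View pics/v1.png

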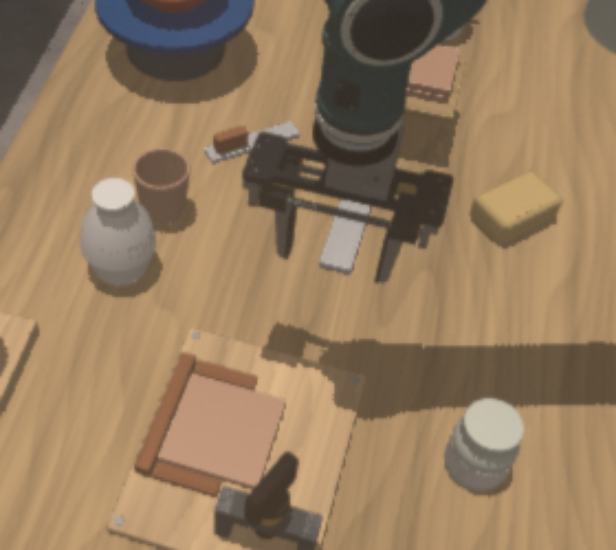

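```bash
python3 - <<'E'
from h import *
print('jar',plane('side',[[397,298]],0),plane('side',[[405,273]],80))
a=np.radians(86); ex=np.array([np.cos(a),np.sin(a),0]); ey=np.array([-ex[1],ex[0],0]); Z=np.array([0,0,1.])
O=np.array([565.9,183.3,0]); r=down(a-np.pi/2)
def F(): return robot.observe()['contact_force']
G=np.array([507.2,-183.5,0])-40*ex+18*Z
robot.movep(G+60*Z,r); robot.servo_line(G,120); grip(0.1,45)
o=robot.observe(); print('w',o['grip_width']*92,o['contact_force'].round(1)); robot.hold(.1)
robot.servo_line(G+60*Z,120); print('lifted',F().round(1),robot.observe()['grip_width']*92)
T=lambda x,y,h: O+(x-40)*ex+y*ey+(12+h+18)*Z
robot.movep(T(-55,53,60),r); robot.servo_line(T(-55,53,4),100); f0=F(); print('low',f0.round(1))
for x in np.arange(-40,36,15):
    robot.servo_line(T(x,53,4),70); f=F()-f0
    if np.linalg.norm(f)>6: print('contact at',x,f.round(1)); break
print(x,robot.observe()['tcp_pos'].round(1),f.round(1),'t',robot.observe()['t'])
for c in ('side','top'): cv2.imwrite(f'pics/{c}2.png',viewer.read_camera(c)[:,:,::-1])
s=cv2.imread('pics/side2.png')[220:380,220:380]; t=cv2.imread('pics/top2.png')[190:290,180:300]
cv2.imwrite('pics/v2.png',np.hstack([cv2.resize(s,(400,400)),cv2.resize(t,(400,400))]))
E
```

```text
jar [[317.91273799 156.59145063   0.        ]] [[320.06725271 135.88918988  80.        ]]
w 23.996752523803398 [-0.3 -0.1  0.4]
lifted [ 0.  -0.3 -2.6] 24.069462096196144
low [-0.1 -0.7 -2.7]
35 [512.6 182.7  34. ] [0.3 0.5 0.5] t 17.525
```

View pics/v2.png

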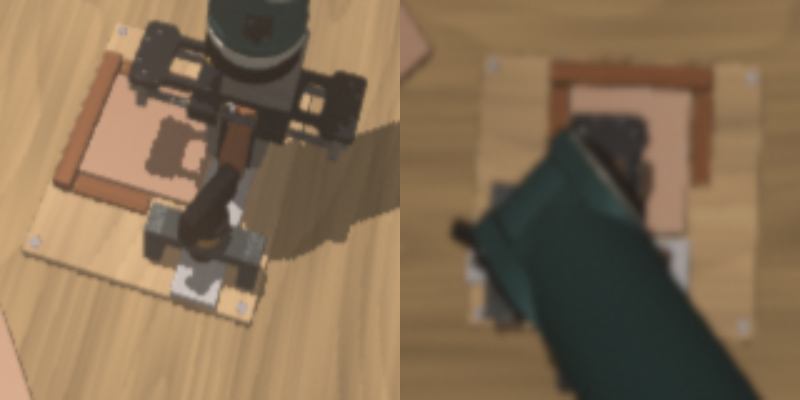

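The bar's tip shows past the clamp portal (side crop 195, 285) and the bar runs along the tile. Next I'll lower it, press it against the tile edge and release it.

```bash
python3 - <<'E'
from h import *
a=np.radians(86); ex=np.array([np.cos(a),np.sin(a),0]); ey=np.array([-ex[1],ex[0],0]); Z=np.array([0,0,1.])
O=np.array([565.9,183.3,0]); r=down(a-np.pi/2)
F=lambda: robot.observe()['contact_force']
T=lambda x,y,h: O+(x-40)*ex+y*ey+(12+h+18)*Z
f0=F(); h=4
while h>-3:
    h-=.5; robot.servo_line(T(35,53,h),15); f=F()-f0
    if f[2]>2.5: break
print('h',h,f.round(1)); h+=.3
robot.servo_line(T(35,53,h),15); f1=F(); y=53
while y>41:
    y-=.5; robot.servo_line(T(35,y,h),15); f=F()-f1
    if f@ey>5: break
print('y',y,f.round(1),(f@ey).round(1),robot.observe()['wrist_torque'].round(2))
o=robot.observe(); print(o['tcp_pos'],o['t'])
grip(1.0); print(F().round(1)); robot.servo_line(T(35,y,90),150)
robot.movep([560,-60,260],r)
for c in ('side','top'):
    cv2.imwrite(f'pics/{c}3.png',viewer.read_camera(c)[:,:,::-1])
    for n in ('tile','straightedge'):
        z=22
        for cf,m in masks(n,c):
            R=rect(m,c,z)
            if 100<R[0][1]<300: print(c,n,round(cf,2),np.round([*R[0],*R[1],R[2]],1))
s=cv2.imread('pics/side3.png')[240:360,230:350]; t=cv2.imread('pics/top3.png')[190:290,190:290]
cv2.imwrite('pics/v3.png',np.hstack([cv2.resize(s,(400,400),interpolation=2),cv2.resize(t,(400,400),interpolation=2)]))
print(robot.observe()['t'])
E
```

```text
h -0.5 [-1.8 -0.4  7.2]
y 47.0 [-6.   0.6  6.3] 6.0 [-0.02  1.34  0.1 ]
[516.84362008 182.21758044  30.0023041 ] 23.125
[0.8 0.2 0.8]
side tile 0.84 [592.  175.8 113.9 109.9  86.2]
side straightedge 0.63 [515.9 159.9  98.9  43.3  88. ]
top tile 0.79 [591.9 176.1 110.4 114.8  85.9]
top straightedge 0.79 [519.6 196.5 149.5  42.6  86.1]
26.35
```

View pics/v3.png

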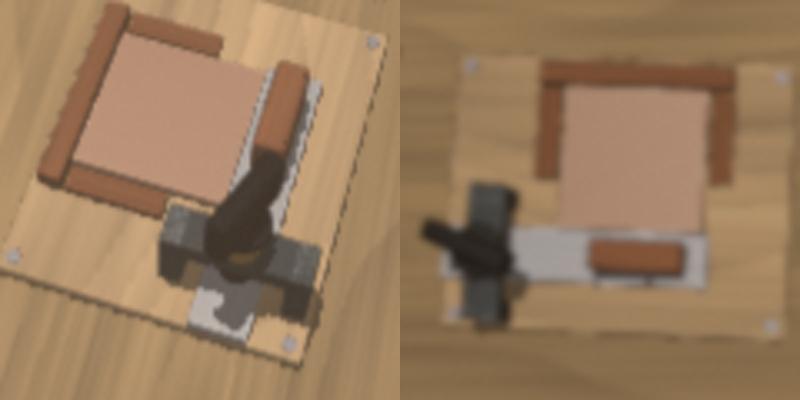

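The side and top pictures show the bar flush along the tile and through the portal. The measured yaw is 86.1° for the bar and 85.9° for the tile. Now the knob.

```bash
python3 - <<'E'
from h import *
a=np.radians(86); ax=np.array([522.3,280.7])
tz=lambda q: 128-6*q-19
P=lambda q,dz=0: np.array([*ax,tz(q)+dz])
R=lambda q: down(a-q+np.pi/2)
S=lambda s: (lambda o: print(s,'t',round(o['t'],2),o['tcp_pos'].round(1),o['contact_force'].round(1),o['wrist_torque'].round(2),'w',round(o['grip_width']*92,1),'j7',round(o['joints'][6],2)))(robot.observe())
q0=0.36
robot.movep(P(q0,60),R(q0)); S('above'); robot.servo_line(P(q0),80); S('down')
grip(0.0,40); S('gripped')
for q in (1.1,1.9):
    robot.servo_line(P(q),7,R(q)); S(q)
grip(0.6); S('released')
robot.servo_line(P(1.9,60),120)
cv2.imwrite('pics/top4.png',viewer.read_camera('top')[:,:,::-1]);cv2.imwrite('pics/side4.png',viewer.read_camera('side')[:,:,::-1])
s=cv2.imread('pics/side4.png')[220:360,220:360]; t=cv2.imread('pics/top4.png')[190:290,180:280]
cv2.imwrite('pics/v4.png',np.hstack([cv2.resize(s,(400,400),interpolation=2),cv2.resize(t,(400,400),interpolation=2)]))
E
```

```text
above t 27.94 [522.8 279.9 166.8] [-0.4 -0.5 -0.9] [ 0.11 -0.05  0.01] w 92.0 j7 1.63
down t 28.84 [522.5 281.1 107.2] [-0.8  0.3  0.6] [ 0.13 -0.07  0.03] w 92.0 j7 1.58
gripped t 29.98 [522.  280.9 106.9] [-0.6  0.6  0.6] [ 0.2   0.21 -0.07] w 15.9 j7 1.58
1.1 t 30.87 [522.  280.9 102.4] [-1.6  0.9  0.6] [ 0.19  0.29 -0.08] w 15.5 j7 0.94
1.9 t 31.82 [522.  280.8  97.6] [-2.7  0.2  0.5] [ 0.16  0.4  -0.1 ] w 15.7 j7 0.24
released t 32.54 [522.3 280.7  97.6] [-0.9 -0.1 -0.6] [ 0.04 -0.18 -0.  ] w 54.8 j7 0.24
```

View pics/v4.png

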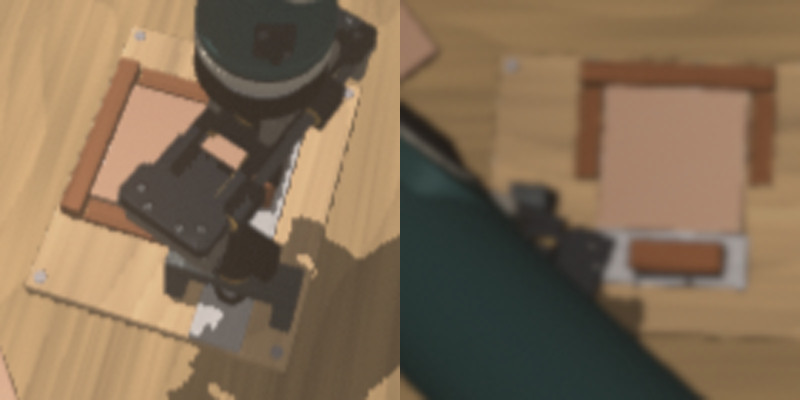

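The knob turned with the hand and now stands across the jig's x in the side crop (245, 250). The bar is still flush. Now the second grasp, the final turn, and a retreat to look.

```bash
python3 - <<'E'
from h import *
a=np.radians(86); ax=np.array([522.3,280.7])
P=lambda q,dz=0: np.array([*ax,128-6*q-19+dz])
R=lambda q: down(a-q+np.pi/2)
S=lambda s: (lambda o: print(s,'t',round(o['t'],2),o['tcp_pos'].round(1),o['contact_force'].round(1),o['wrist_torque'].round(2),'w',round(o['grip_width']*92,1),'j7',round(o['joints'][6],2)))(robot.observe())
robot.servo_line(P(1.9),80); grip(0.0,40); S('gripped')
for q in (2.4,2.9,3.4):
    robot.servo_line(P(q),7,R(q)); S(q)
grip(0.6); S('released')
robot.servo_line(P(3.4,90),120)
robot.movep([560,-60,260],down(a-np.pi/2)); S('away')
for c in ('side','top'):
    cv2.imwrite(f'pics/{c}5.png',viewer.read_camera(c)[:,:,::-1])
    for n in ('tile','straightedge'):
        for cf,m in masks(n,c):
            r=rect(m,c,22)
            if 100<r[0][1]<300: print(c,n,round(cf,2),np.round([*r[0],*r[1],r[2]],1))
    for n in ('se_tip','knob_grip','clamp_foot','cup','vase'):
        for cf,w in pin(n,c): print(c,n,round(cf,2),w.round(0))
s=cv2.imread('pics/side5.png')[240:360,230:350]; t=cv2.imread('pics/top5.png')[190:290,190:290]
cv2.imwrite('pics/v5.png',np.hstack([cv2.resize(s,(400,400),interpolation=2),cv2.resize(t,(400,400),interpolation=2)]))
E
```

```text
gripped t 34.87 [522.4 280.7  97.7] [ 0.4 -0.5  0.4] [-0.   -0.15 -0.03] w 15.6 j7 0.24
2.4 t 35.52 [522.2 280.5  94.7] [ 0.3 -1.   2.2] [-0.23 -0.05 -0.1 ] w 15.7 j7 -0.19
2.9 t 36.17 [522.1 280.5  91.7] [-1.5 -2.6  4.2] [-0.49  0.3  -0.1 ] w 16.0 j7 -0.62
3.4 t 36.82 [521.9 280.5  88.7] [-3.5 -1.8  5.3] [-0.59  0.64 -0.13] w 15.5 j7 -1.05
released t 37.54 [522.3 280.8  88.6] [ 0.5 -0.7 -0.3] [-0.09 -0.03 -0.01] w 55.2 j7 -1.05
away t 39.77 [559.9 -58.5 259.5] [-0.2  0.4  0.2] [-0.01 -0.11  0.01] w 55.0 j7 -0.11
side tile 0.68 [592.3 176.2 114.3 113.4  84.9]
side straightedge 0.87 [516.  162.8 104.2  39.8  85.7]
side se_tip 0.88 [ 611. -322.    1.]
side se_tip 0.64 [525. 322.  16.]
side se_tip 0.38 [520. 276. 108.]
side knob_grip 0.6 [523. 282. 106.]
side clamp_foot 0.53 [520. 277.  21.]
side cup 0.57 [ 744. -132.    3.]
side vase 0.94 [772. -27.  -1.]
top tile 0.66 [591.  176.4 110.2 112.   86.1]
top tile 0.17 [526.6 298.8  70.3  36.1  88.4]
top straightedge 0.62 [517.6 196.3 149.   39.6  87. ]
top se_tip 0.73 [524. 321.  17.]
top se_tip 0.71 [ 611. -323.    2.]
top cup 0.97 [ 750. -128.   -1.]
top vase 0.92 [772. -25.   2.]
top vase 0.5 [ 749. -128.   -1.]
```

View pics/v5.png

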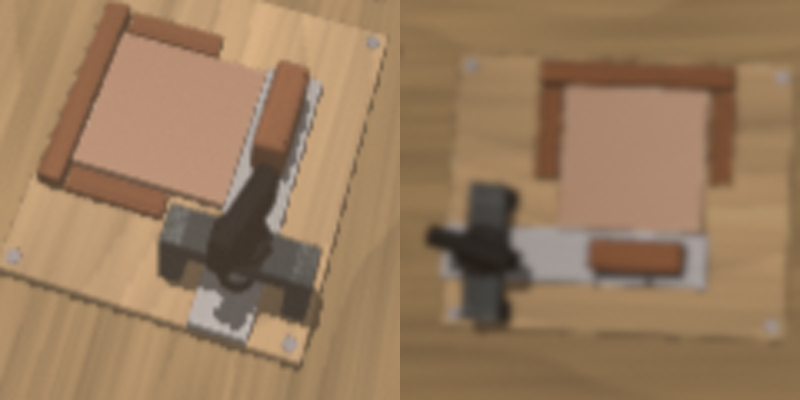

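The knob now stands at about 3.4 rad (side crop 240, 225) with its grip point at z≈106. The bar is flush along the tile (top crop, seam at row 231), and its tip is about 40 mm past the screw axis. The cup and vase haven't moved, so I'm handing it in.

```bash
python3 -c "
from cell import robot
robot.job_done(); print(robot.observe()['t'])"
```

```text
the job is handed in; nothing more can be done
the job is handed in; nothing more can be done
```

The tile is locked into the jig, and I handed the job in at roughly 41 s of the 64 s allowed. No verdict is reported, so what follows rests on my own checks.

**What I did:** I drew the larger straightedge 130 mm out of the shelf box by its bare end, then took it again by the grip. I slid it under the clamp, lowered it onto the board, pressed it against the tile with about 6 N and let go. Two grasps turned the knob from about 0.36 to 3.4 rad.

**Last checks:**
- **Straightedge along the tile:** the last pictures show it flush. The top view's outline put the straightedge at 87.0° and the tile at 86.1°. With the knob still open it was 86.1° and 85.9°. I read the difference as mask noise, about 1.5 mm over the 100 mm between the edge points.
- **Tip:** it is about 40 mm past the screw axis.
- **Clamp:** the knob's grip point is at z≈106 mm, against about 107.6 mm expected at 3.4 rad. The upward force on the hand rose to about 5 N during the last turn. By the text's spring figures the foot should press about 11 N, but I did not measure that directly.
- **Tile, cup and vase:** all are where they started, within the measuring error of a few mm.

**Missed detections:** the top-view network did not report the knob or the foot in the last picture, so those two rest on the side view and the picture itself.

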